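Hand out the teal training probe

ROBOT

A 6-joint arm with a two-finger parallel gripper is mounted at the origin on the work surface. World frame = base frame: x ahead of the robot, y to its left, z up, the work surface at z = 0. Lengths are in mm, angles in rad, forces in N, time in s.
With the tool pointing down it reaches from about 400 to 825 mm from the base axis. Payload 7 kg.
Tool frame: the origin (TCP) lies midway between the tips of the shut fingers; the grasp point (between the pads) lies 19 mm behind it (hold_point_z is the distance from the TCP to the grasp point, in mm); x points along the fingers, y is the direction in which the jaws open and shut, and the axes are right-handed (so a half turn about x gives the same grasp; the last joint's range is limited). The gripper opens to 88 mm and grips with 3 to 60 N. Pads are 19 mm wide; open, the fingers measure 130 mm over their backs; the gripper's body (78 mm by 193 mm) begins 47 mm behind the grasp point.
Start: joints at [1.525, 0.359, 0.012, 0, -1.224, -0.288], TCP at [221.162, 637.717, 226.561] pointing down, gripper open.
Joint ranges: [-3.07, 3.07], [-1.43, 2.12], [-1.02, 1.25], [-3.03, 1.67], [-3.05, -0], [-3.03, 3.03]. Speed limits (rad/s): [2.39, 2.39, 3.01, 3.14, 3.14, 3.14].

INTERFACE

Orientations are given as a unit quaternion [x, y, z, w].
In Python, from rig import observe, capture, close_job, hold_point_z gives the robot as it stands.
- The arm moves only by the tool step_arm, never from a script. Its argument "motion" is a list of rows, each an object of numbers: "tx", "ty", "tz": the shift along the tool's x, y, z in m; "rx", "ry", "rz": the turn, a rotation vector about the tool's x, y, z in rad; "claw": the opening, from 0 (shut) to 1 (fully open). A call has 1 to 20 rows; each row shifts and turns the commanded pose from where the row before left it, along the tool's axes as they then stand; what a row does not reach is not made up. A row lasts 1/8 s, in which the tool goes at most 62.5 mm and 10.7 degrees, less where a joint would pass 70% of its speed; a pose out of reach is approached as far as the arm can. A call with a gripper value outside its range is refused whole. The fingers move at their own pace and stop on an object; "squeeze" is the grip in N (left out, the last holds). Time passes only in rows, so rows that do not move let the fingers close. It gives the time, the measured TCP pose, the force and the opening at its end, in the units of the state.
- observe(): the state, without advancing time (a new reading comes with each control period).
- capture(name): name is "scene" or "top"; returns a dict with "frame" (480x640x3 uint8, red, green, blue), "range_z" (480x640 float32, mm along the optical axis (not along the pixel's ray), 0 where there is no reading), "mtx" (3x3 intrinsics, pixels), "eye" and "attitude" of the camera in the world. Camera axes: x right, y down, z forward; pixel columns grow to the right and rows downward; lengths in mm; the calibration is good to about 2 mm. A picture is of the moment at which its call begins.
- close_job(): hands the job in, once; it reports no verdict.
The state is a dict: "t": time; "q": joint angles; "dq": joint speeds; "joint_efforts": joint torques, N m; "ee_pos": TCP position; "tool_rot": TCP orientation; "wrist_force": force on the tool from outside, world axes, zero at the start; "moment": the same for the moment, N m; "finger_gap": finger opening in mm.
Only numpy, scipy, OpenCV 4.12 (cv2) and the standard library are available. Lean on these libraries where they do the work, as an engineer would, in place of code of your own. Each camera call takes 0.05 s, during which the arm holds its last target.

TASK

Set up the station for the next trainee: pull the teal-handled probe straight up out of the storage rack and stand it in the empty metal cup. Lower it until its foot is at the bottom of the cup before letting go, and leave the black and yellow probes in the rack.

Things in the scene. Friction and masses are not known exactly. Their poses are not given: they have to be found in the camera images.
- probe_teal: Probe with a TEAL handle, upright in a rack socket; round, 156 mm long, 49 to 98 g. Origin: centre of the handle; z up along the probe. Handle 22 mm in diameter, from 30 mm below to 30 mm above the origin, then a cap 25 mm wide, 6 mm thick. Below it a flange 28 mm wide, 5 mm thick, resting on the rack's top (origin 130 mm above the table), then a 10 mm shaft to a round foot 120 mm below origin.
- teal_foot (a point): Lowest point of the round foot (lower end) of the teal probe's shaft, 120 mm below the handle's centre.
- probe_black: The same probe with a BLACK handle, in another socket of the rack; origin at the centre of its handle, its top 166 mm above the table. A bystander, to be left in the rack.
- probe_yellow: The same probe with a YELLOW handle, in another socket of the rack; origin at the centre of its handle, its top 166 mm above the table. A bystander, to be left in the rack.
- rack: Fixed grey block, 70 mm (its x) by 235 mm (its y), 95 mm high, origin at the centre of its underside. Three sockets 17 mm wide in a row along its y, 80 mm apart, each with a probe, in any order; shafts reach 85 mm deep with play all round. It may be turned and may stand left or right of the cup.
- cup: Empty round metal cup, open upwards, on a thin black foot, fixed to the table. Outside 46 mm in diameter, 80 mm high, wall 4 mm, so the mouth is 38 mm wide; inner floor 5 mm above the table. Origin at the centre of its underside, z up. A probe let go in it leans on the rim by up to about 20 degrees, which is fine.

How it is judged:
By the outcome, as a careful person would: the job done as asked, in the order asked, and still so for the second after the job is handed in, with the robot touching nothing.
It also fails if it takes over 48 s, if anything falls off the work surface, if the arm or the gripper's body presses on something with over 40 N, if the wrist force passes 120 N, or if a joint passes its speed limit or range.

## Working session

There is one attempt and no reset: what is moved stays moved. The work goes in short steps, Python scripts to look and compute and a tool call to move; the robot and the scene stay as the last step left them, time stands still between calls to the robot, and variables do not carry over. Pictures are saved under pics/ and viewed, and the job is handed in when it is done.

Besides the shell and the picture viewer there is one more tool, called as name([rows], argument=value, ...), one row to a line, values as JSON. step_arm: Moves the arm, as the interface text tells. Its arguments: {"type":"object","properties":{"motion":{"type":"array"},"squeeze":{"type":"number"}},"required":["motion"]}

```bash
ls; mkdir -p pics
python3 - <<'E'
from rig import observe, capture, hold_point_z
import cv2,numpy as np
print(observe(), hold_point_z)
for n in("scene","top"):
    c=capture(n); cv2.imwrite(f"pics/{n}0.png",c["frame"][:,:,::-1]); np.savez(f"pics/{n}0.npz",**c); print(c["mtx"],c["eye"],c["attitude"])
E
```

```text
pics
{'t': 0.0, 'q': array([ 1.52510014e+00,  3.59364364e-01,  1.10591878e-02, -3.64146502e-04,
       -1.22409793e+00, -2.88100403e-01]), 'dq': array([ 0.00100353,  0.00129753,  0.00156319,  0.00090023, -0.0020455 ,
        0.00122207]), 'joint_efforts': array([ 6.23291089e-05, -5.82719707e+01,  2.93037558e+01,  6.99671522e+00,
        6.81251142e-03, -1.67617941e-04]), 'ee_pos': array([221.01191519, 637.27033127, 225.63487382]), 'tool_rot': array([-0.69722238,  0.11808954,  0.69732533,  0.11693244]), 'wrist_force': array([ 0.56940303, -0.01292256, -1.21020391]), 'moment': array([ 0.01431746, -0.01041922, -0.01152442]), 'finger_gap': 87.90361348045357} 18.8
[[529.68520382   0.         331.36879945]
 [  0.         529.68520382 233.15394797]
 [  0.           0.           1.        ]] [ 922.53716923 -281.44455705  801.96339458] [ 0.84892223  0.45071932 -0.12545171 -0.24585566]
[[553.73049489   0.         314.07749917]
 [  0.         553.73049489 240.86447059]
 [  0.           0.           1.        ]] [ 494.41861702  -32.18401356 1055.08268854] [-0.69675513  0.7168874  -0.02253601  0.00984242]
```

View pics/scene0.png

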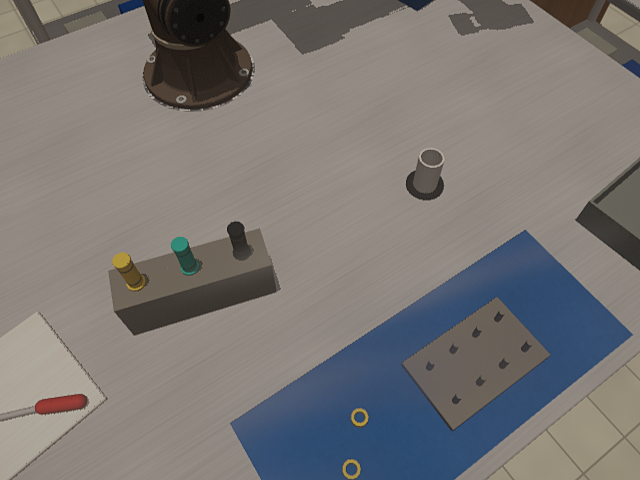

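View pics/top0.png

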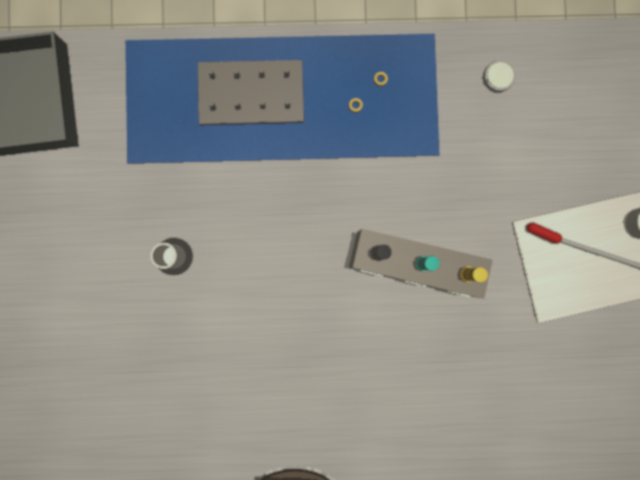

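The top view shows the black probe at about (381,253), teal at (430,263), yellow at (480,274), and the cup rim near (163,256). I'll enlarge these areas.

```bash
cat > h.py <<'E'
import numpy as np
from scipy.spatial.transform import Rotation as R
def load(n): return dict(np.load(f"pics/{n}.npz"))
def ray_at_z(c,u,v,z):
    d=R.from_quat(c["attitude"]).apply(np.linalg.inv(c["mtx"])@[u,v,1.])
    return c["eye"]+d*(z-c["eye"][2])/d[2]
def depth_pt(c,u,v):
    z=c["range_z"][int(round(v)),int(round(u))]
    return c["eye"]+R.from_quat(c["attitude"]).apply(np.linalg.inv(c["mtx"])@[u,v,1.]*z)
def cloud(c):
    v,u=np.mgrid[:480,:640]; z=c["range_z"]
    p=np.stack([u,v,np.ones_like(u)],-1)@np.linalg.inv(c["mtx"]).T*z[...,None]
    P=R.from_quat(c["attitude"]).apply(p.reshape(-1,3)).reshape(480,640,3)+c["eye"]; P[z==0]=np.nan
    return P
E
python3 - <<'E'
import cv2,numpy as np
from h import *
t=cv2.imread("pics/top0.png"); s=cv2.imread("pics/scene0.png")
def crop(im,x,y,w,h,k): return cv2.resize(im[y:y+h,x:x+w],None,fx=k,fy=k,interpolation=cv2.INTER_NEAREST)
a=crop(t,345,225,150,75,5); b=crop(t,140,230,75,50,5);b=cv2.copyMakeBorder(b,0,0,0,375,cv2.BORDER_CONSTANT)
cv2.imwrite("pics/tc.png",np.vstack([a,b[:, :750]])[:600])
a=crop(s,100,210,180,130,4); cv2.imwrite("pics/sc1.png",a)
cv2.imwrite("pics/sc2.png",crop(s,395,140,60,65,8))
# depth-based
for n in("top0","scene0"):
    c=load(n);P=cloud(c);f=c["frame"].astype(int)
    hsv=cv2.cvtColor(c["frame"],cv2.COLOR_RGB2HSV)
    zz=P[...,2]
    for nm,m in (("teal",(hsv[...,0]>78)&(hsv[...,0]<95)&(hsv[...,1]>120)),("yel",(hsv[...,0]>18)&(hsv[...,0]<32)&(hsv[...,1]>120))):
        for lo,hi in((161,175),):
            k=m&(zz>lo)&(zz<hi); print(n,nm,k.sum(),P[k].mean(0) if k.any() else 0, P[k].min(0),P[k].max(0))
    k=(zz>70)&(zz<90)&(P[...,1]>100)&(P[...,1]<350)&(P[...,0]>350)&(P[...,0]<550); print(n,"cup",k.sum(),P[k].min(0),P[k].max(0))
    k=(zz>92)&(zz<98)&(P[...,1]<0); r=cv2.minAreaRect(P[k][:,:2].astype(np.float32)); print("rack",r)
E
```

```text
top0 teal 150 [ 494.0646465  -236.99433359  164.52978007] [ 484.17390219 -247.5678753   161.00972739] [ 503.73999737 -226.47144371  169.25958481]
top0 yel 167 [ 473.42816222 -314.7364357   164.54316398] [ 462.49357014 -326.37309297  161.45873182] [ 483.81354379 -303.77266209  168.99079893]
top0 cup 215 [500.24879862 191.68070391  70.18557619] [544.33713118 236.84055936  85.03876936]
rack ((494.654541015625, -238.45469665527344), (235.50209045410156, 70.01759338378906), 75.0625228881836)
scene0 teal 200 [ 492.67188188 -239.46266792  165.97753223] [ 480.09412573 -250.80529467  163.55379442] [ 504.86138178 -227.84764828  169.15647647]
scene0 yel 230 [ 472.32601417 -316.61512041  166.00478081] [ 457.94842533 -328.24755718  162.68630803] [ 484.41559717 -304.72141272  169.02980532]
scene0 cup 287 [497.77086965 189.71866245  70.0180508 ] [543.53205636 235.47205516  82.79517785]
rack ((251.91751098632812, -173.33685302734375), (235.15789794921875, 571.7796630859375), 74.6144790649414)
```

View pics/tc.png

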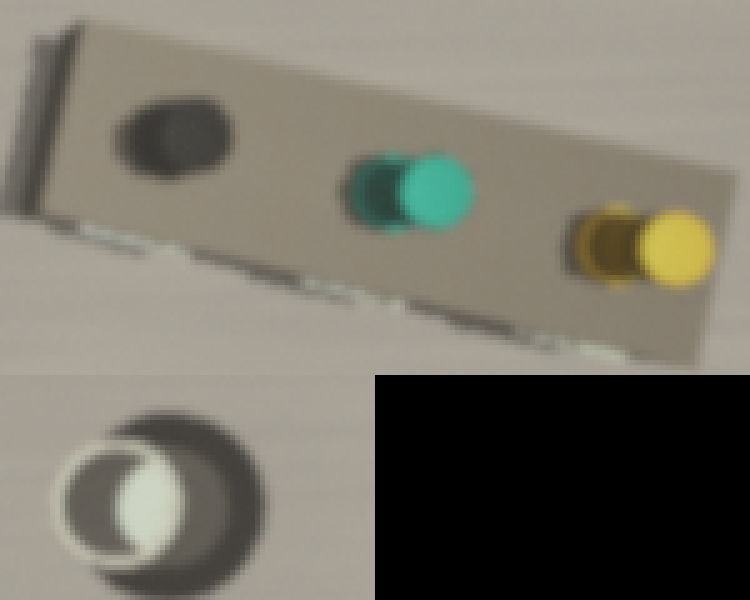

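View pics/sc1.png

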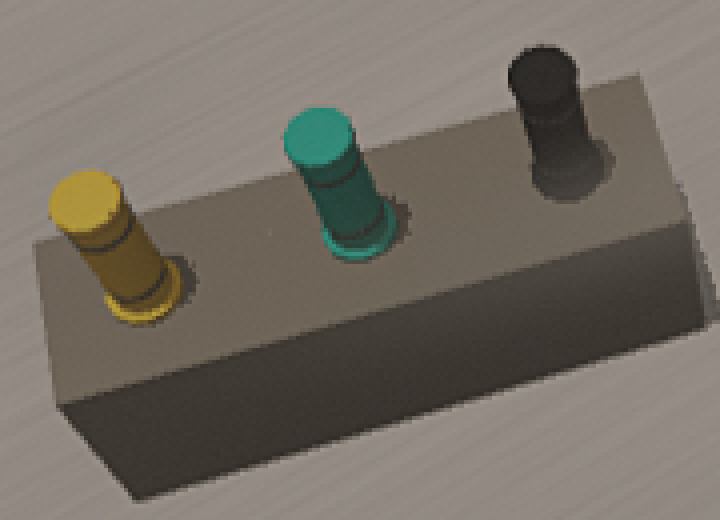

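View pics/sc2.png

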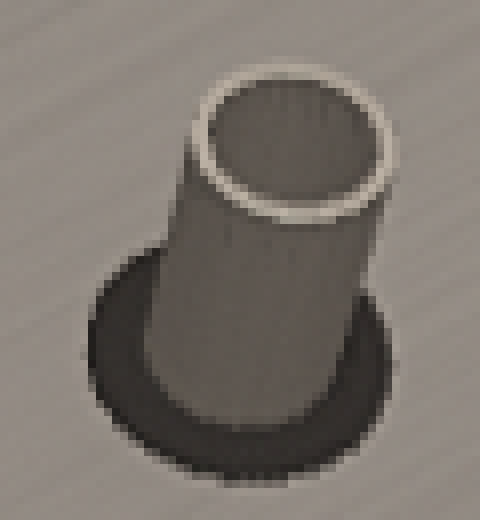

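Run:
```python
from h import *
t=load("top0");s=load("scene0")
print("cup rim z80",ray_at_z(t,162.8,255.5,80),ray_at_z(s,431.2,157.0,80))
print("teal top z166",ray_at_z(t,431.8,262.9,166),ray_at_z(s,179.4,243.9,166))
print("yel",ray_at_z(t,345+677/5-.5,225+248/5-.5,166),"blk",ray_at_z(t,345+198/5-.5,225+134/5-.5,166))
print("yel",ray_at_z(s,100+87/4-.5,210+203/4-.5,166),"blk",ray_at_z(s,100+543/4-.5,210+76/4-.5,166))
# teal flange top z=100: scene outline approx x 322..398,y 195..262
print("flange",ray_at_z(s,100+360/4-.5,210+229/4-.5,100))
# triangulate rays
for n,a,b in(("teal",(431.8,262.9),(179.4,243.9)),("cup",(162.8,255.5),(431.2,157.0))):
    A=[];B=[]
    for c,p in((t,a),(s,b)):
        d=R.from_quat(c["attitude"]).apply(np.linalg.inv(c["mtx"])@[*p,1.]);d/=np.linalg.norm(d);M=np.eye(3)-np.outer(d,d);A.append(M);B.append(M@c["eye"])
    print(n,np.linalg.solve(sum(A),sum(B)))
r=R.from_quat([-0.69722238,  0.11808954,  0.69732533,  0.11693244]);print(r.as_matrix())
```

```text
cup rim z80 [520.63258345 215.47320933  80.        ] [519.40254175 213.94608966  80.        ]
teal top z166 [ 494.09866539 -237.26233963  166.        ] [ 492.84462524 -238.97140517  166.        ]
yel [ 473.83848333 -314.34124711  166.        ] blk [ 514.96091265 -160.93914378  166.        ]
yel [ 472.3496081  -316.12063822  166.        ] blk [ 513.77139982 -162.13989566  166.        ]
flange [ 493.07630239 -239.44629244  100.        ]
teal [ 493.69945438 -238.10989525  166.46495021]
cup [520.06153912 214.56980341  80.39210124]
[[-4.15512621e-04 -3.27749246e-01 -9.44764658e-01]
 [-1.58943565e-03 -9.44763330e-01  3.27749484e-01]
 [-9.99998651e-01  1.63782667e-03 -1.28375247e-04]]
```

Measured positions: teal probe at about (493.5, -238.3) and cup at about (520, 214.7), with the rack turned so its row is 15° off y. The two cameras agree to within 2 mm. I'll grip across the row, which needs about a +1.50 rad turn about tool x. First I'll move out over the cup side and make that turn.

step_arm([
  {"ty": 0.03,"tz": -0.042,"claw": 1},
  {"ty": 0.03,"tz": -0.042},
  {"ty": 0.03,"tz": -0.042},
  {"ty": 0.03,"tz": -0.042},
  {"ty": 0.03,"tz": -0.042},
  {"ty": 0.03,"tz": -0.042},
  {"ty": 0.03,"tz": -0.042},
  {"ty": 0.03,"tz": -0.042},
  {"ty": 0.03,"tz": -0.042},
  {"ty": 0.03,"tz": -0.042},
  {"rx": 0.15},
  {"rx": 0.15},
  {"rx": 0.15},
  {"rx": 0.15},
  {"rx": 0.15},
  {"rx": 0.15},
  {"rx": 0.15},
  {"rx": 0.15},
  {"rx": 0.15},
  {"rx": 0.15},
])

```text
validation failed for argument at $.mo...
```

```bash
cat > go.py <<'E'
import sys
from rig import observe
from h import *
o=observe(); r=R.from_quat(o["tool_rot"]); M=r.as_matrix()
tgt=np.array(list(map(float,sys.argv[1:4])))
print("t",o["t"],"pos",o["ee_pos"].round(1),"q",o["q"].round(2),"F",o["wrist_force"].round(1),"gap",round(o["finger_gap"],1))
print(M.round(4))
print("tool shift mm",(M.T@(tgt-o["ee_pos"])).round(1))
# ideal: x down, y = jaw perpendicular to row
yd=np.array([-.9659,.2588,0]);xd=np.array([0,0,-1.]);D=np.stack([xd,yd,np.cross(xd,yd)],1)
print("turn",R.from_matrix(M.T@D).as_rotvec().round(4))
E
python3 go.py 493.5 -238.3 226
```

```text
t 0.1 pos [221.1 637.3 225.7] q [ 1.53  0.36  0.01 -0.   -1.22 -0.29] F [ 0.2  0.3 -0. ] gap 87.7
[[-4.000e-04 -3.278e-01 -9.447e-01]
 [-1.400e-03 -9.447e-01  3.278e-01]
 [-1.000e+00  1.500e-03 -1.000e-04]]
tool shift mm [   0.9  737.9 -544.4]
turn [ 1.4986e+00 -1.2000e-03 -1.1000e-03]
```

The call was refused and nothing moved. Every row may need all of its keys, so I'll test that with one full row.

step_arm([
  {"tx": 0,"ty": 0.03,"tz": -0.042,"rx": 0,"ry": 0,"rz": 0,"claw": 1},
])

```text
t: 0.22
ee_pos: [250.0, 596.6, 225.0]
tool_rot: [0.697, -0.117, -0.697, -0.116]
wrist_force: [1.2, -1.2, -0.1]
finger_gap: 88.1
```

step_arm([
  {"tx": 0,"ty": 0.03,"tz": -0.042,"rx": 0,"ry": 0,"rz": 0,"claw": 1},
  {"tx": 0,"ty": 0.03,"tz": -0.042,"rx": 0,"ry": 0,"rz": 0,"claw": 1},
  {"tx": 0,"ty": 0.03,"tz": -0.042,"rx": 0,"ry": 0,"rz": 0,"claw": 1},
  {"tx": 0,"ty": 0.03,"tz": -0.042,"rx": 0,"ry": 0,"rz": 0,"claw": 1},
  {"tx": 0,"ty": 0.03,"tz": -0.042,"rx": 0,"ry": 0,"rz": 0,"claw": 1},
  {"tx": 0,"ty": 0.03,"tz": -0.042,"rx": 0,"ry": 0,"rz": 0,"claw": 1},
  {"tx": 0,"ty": 0.03,"tz": -0.042,"rx": 0,"ry": 0,"rz": 0,"claw": 1},
  {"tx": 0,"ty": 0.03,"tz": -0.042,"rx": 0,"ry": 0,"rz": 0,"claw": 1},
  {"tx": 0,"ty": 0.03,"tz": -0.042,"rx": 0,"ry": 0,"rz": 0,"claw": 1},
  {"tx": 0,"ty": 0,"tz": 0,"rx": 0.15,"ry": 0,"rz": 0,"claw": 1},
  {"tx": 0,"ty": 0,"tz": 0,"rx": 0.15,"ry": 0,"rz": 0,"claw": 1},
  {"tx": 0,"ty": 0,"tz": 0,"rx": 0.15,"ry": 0,"rz": 0,"claw": 1},
  {"tx": 0,"ty": 0,"tz": 0,"rx": 0.15,"ry": 0,"rz": 0,"claw": 1},
  {"tx": 0,"ty": 0,"tz": 0,"rx": 0.15,"ry": 0,"rz": 0,"claw": 1},
  {"tx": 0,"ty": 0,"tz": 0,"rx": 0.15,"ry": 0,"rz": 0,"claw": 1},
  {"tx": 0,"ty": 0,"tz": 0,"rx": 0.15,"ry": 0,"rz": 0,"claw": 1},
  {"tx": 0,"ty": 0,"tz": 0,"rx": 0.15,"ry": 0,"rz": 0,"claw": 1},
  {"tx": 0,"ty": 0,"tz": 0,"rx": 0.15,"ry": 0,"rz": 0,"claw": 1},
  {"tx": 0,"ty": 0,"tz": 0,"rx": 0.15,"ry": 0,"rz": 0,"claw": 1},
])

```text
t: 2.6
ee_pos: [519.4, 216.5, 226.2]
tool_rot: [-0.429, 0.563, 0.429, 0.562]
wrist_force: [0.3, 0.3, 1.0]
finger_gap: 87.5
```

```bash
python3 go.py 493.5 -238.3 226
```

```text
t 2.6 pos [519.4 216.5 226.2] q [ 0.74  0.18 -0.24 -0.   -1.16 -1.01] F [0.3 0.3 1. ] gap 87.5
[[-7.000e-04 -9.643e-01  2.648e-01]
 [-4.000e-04  2.648e-01  9.643e-01]
 [-1.000e+00  5.000e-04 -6.000e-04]]
tool shift mm [ 4.000e-01 -9.540e+01 -4.455e+02]
turn [-0.0062 -0.0006 -0.0005]
```

step_arm([
  {"tx": 0,"ty": -0.0106,"tz": -0.0495,"rx": 0,"ry": 0,"rz": 0,"claw": 1},
  {"tx": 0,"ty": -0.0106,"tz": -0.0495,"rx": 0,"ry": 0,"rz": 0,"claw": 1},
  {"tx": 0,"ty": -0.0106,"tz": -0.0495,"rx": 0,"ry": 0,"rz": 0,"claw": 1},
  {"tx": 0,"ty": -0.0106,"tz": -0.0495,"rx": 0,"ry": 0,"rz": 0,"claw": 1},
  {"tx": 0,"ty": -0.0106,"tz": -0.0495,"rx": 0,"ry": 0,"rz": 0,"claw": 1},
  {"tx": 0,"ty": -0.0106,"tz": -0.0495,"rx": 0,"ry": 0,"rz": 0,"claw": 1},
  {"tx": 0,"ty": -0.0106,"tz": -0.0495,"rx": 0,"ry": 0,"rz": 0,"claw": 1},
  {"tx": 0,"ty": -0.0106,"tz": -0.0495,"rx": 0,"ry": 0,"rz": 0,"claw": 1},
  {"tx": 0,"ty": -0.0106,"tz": -0.0495,"rx": 0,"ry": 0,"rz": 0,"claw": 1},
  {"tx": 0,"ty": 0,"tz": 0,"rx": -0.006,"ry": 0,"rz": 0,"claw": 1},
  {"tx": 0,"ty": 0,"tz": 0,"rx": 0,"ry": 0,"rz": 0,"claw": 1},
])

```text
t: 3.98
ee_pos: [495.6, -238.3, 226.1]
tool_rot: [-0.431, 0.56, 0.432, 0.56]
wrist_force: [0.1, 0.3, 0.9]
finger_gap: 88.0
```

```bash
python3 go.py 493.5 -238.3 111
python3 - <<'E'
from rig import capture,observe
import cv2,numpy as np
for n in("scene","top"):
    c=capture(n); cv2.imwrite(f"pics/{n}1.png",c["frame"][:,:,::-1]); np.savez(f"pics/{n}1.npz",**c)
print(np.mean([observe()["ee_pos"] for i in range(3)],0))
a=cv2.imread("pics/scene1.png")[130:340,50:330];cv2.imwrite("pics/s1c.png",cv2.resize(a,None,fx=2.8,fy=2.8,interpolation=cv2.INTER_CUBIC))
E
```

```text
t 3.975 pos [ 495.6 -238.3  226.1] q [-0.09  0.15 -0.27 -0.   -1.15 -0.17] F [0.1 0.3 0.9] gap 88.0
[[-8.000e-04 -9.669e-01  2.552e-01]
 [ 3.000e-04  2.552e-01  9.669e-01]
 [-1.000e+00  8.000e-04  1.000e-04]]
tool shift mm [115.1   2.   -0.5]
turn [ 0.0037  0.0001 -0.0008]
[ 496.01595058 -237.50171829  226.48709997]
```

View pics/s1c.png

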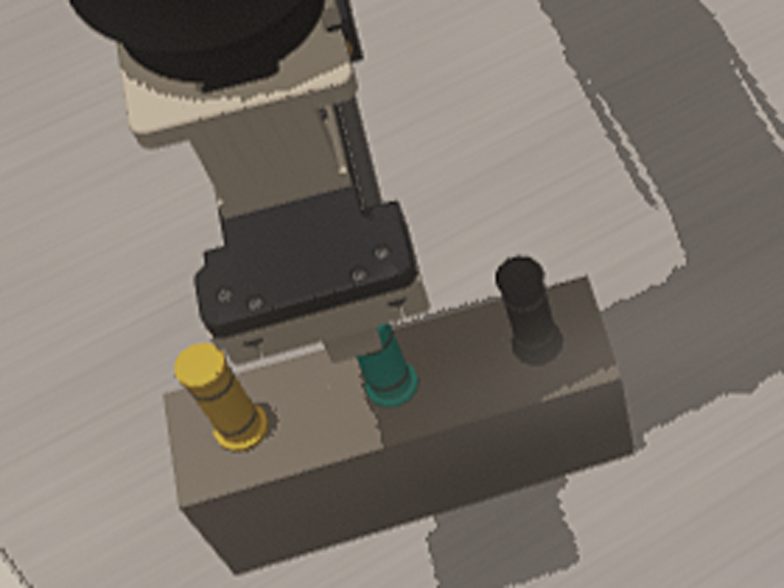

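View pics/top1.png

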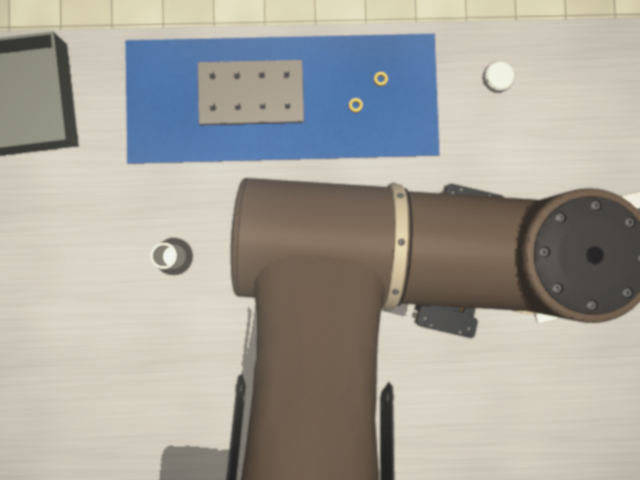

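The scene picture shows the gripper over the rack with its jaws across the row. The neighbours at (200,365) and (520,275) in the crop are clear of it, and teal sits below. I'll trim about 2 mm and descend.

step_arm([
  {"tx": 0.02,"ty": 0.0022,"tz": -0.0007,"rx": 0.003,"ry": 0,"rz": 0,"claw": 1},
  {"tx": 0.025,"ty": 0,"tz": 0,"rx": 0,"ry": 0,"rz": 0,"claw": 1},
  {"tx": 0.025,"ty": 0,"tz": 0,"rx": 0,"ry": 0,"rz": 0,"claw": 1},
  {"tx": 0.025,"ty": 0,"tz": 0,"rx": 0,"ry": 0,"rz": 0,"claw": 1},
  {"tx": 0.01,"ty": 0,"tz": 0,"rx": 0,"ry": 0,"rz": 0,"claw": 1},
  {"tx": 0.01,"ty": 0,"tz": 0,"rx": 0,"ry": 0,"rz": 0,"claw": 1},
  {"tx": 0,"ty": 0,"tz": 0,"rx": 0,"ry": 0,"rz": 0,"claw": 1},
  {"tx": 0,"ty": 0,"tz": 0,"rx": 0,"ry": 0,"rz": 0,"claw": 1},
])

```text
t: 5.08
ee_pos: [494.2, -238.5, 112.3]
tool_rot: [-0.431, 0.56, 0.431, 0.561]
wrist_force: [0.1, -0.6, 0.2]
finger_gap: 87.7
```

```bash
python3 go.py 493.5 -238.3 111
python3 - <<'E'
from rig import capture,observe
import cv2,numpy as np
c=capture("scene"); cv2.imwrite(f"pics/scene2.png",c["frame"][:,:,::-1])
a=cv2.imread("pics/scene2.png")[170:340,50:290];cv2.imwrite("pics/s2c.png",cv2.resize(a,None,fx=3.3,fy=3.3,interpolation=cv2.INTER_CUBIC))
E
```

```text
t 5.075 pos [ 494.2 -238.5  112.3] q [-0.09  0.26 -0.42  0.   -0.89 -0.17] F [ 0.1 -0.6  0.2] gap 87.7
[[ 1.100e-03 -9.665e-01  2.568e-01]
 [-3.000e-04  2.568e-01  9.665e-01]
 [-1.000e+00 -1.100e-03 -0.000e+00]]
tool shift mm [1.3 0.7 0. ]
turn [ 0.002  -0.      0.0011]
```

View pics/s2c.png

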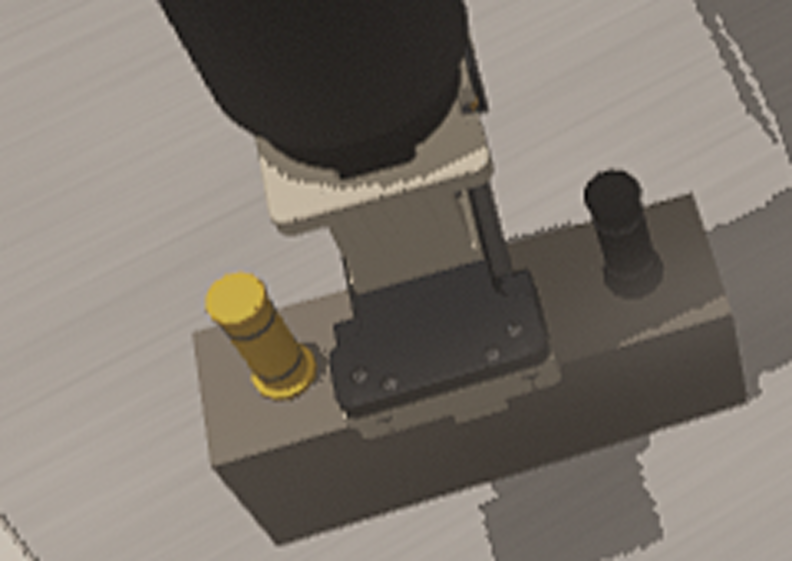

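Both neighbours stand clear of the gripper. I'll close on the handle; the gap should stop at about 22 mm.

step_arm([
  {"tx": 0,"ty": 0.0005,"tz": 0,"rx": 0,"ry": 0,"rz": 0,"claw": 0},
  {"tx": 0,"ty": 0,"tz": 0,"rx": 0,"ry": 0,"rz": 0,"claw": 0},
  {"tx": 0,"ty": 0,"tz": 0,"rx": 0,"ry": 0,"rz": 0,"claw": 0},
  {"tx": 0,"ty": 0,"tz": 0,"rx": 0,"ry": 0,"rz": 0,"claw": 0},
  {"tx": 0,"ty": 0,"tz": 0,"rx": 0,"ry": 0,"rz": 0,"claw": 0},
  {"tx": 0,"ty": 0,"tz": 0,"rx": 0,"ry": 0,"rz": 0,"claw": 0},
  {"tx": 0,"ty": 0,"tz": 0,"rx": 0,"ry": 0,"rz": 0,"claw": 0},
  {"tx": 0,"ty": 0,"tz": 0,"rx": 0,"ry": 0,"rz": 0,"claw": 0},
], squeeze=25)

```text
t: 6.12
ee_pos: [493.2, -238.3, 111.6]
tool_rot: [-0.431, 0.561, 0.431, 0.561]
wrist_force: [-0.2, 0.1, -0.3]
finger_gap: 21.3
```

step_arm([
  {"tx": -0.01,"ty": 0,"tz": 0,"rx": 0,"ry": 0,"rz": 0,"claw": 0},
  {"tx": -0.015,"ty": 0,"tz": 0,"rx": 0,"ry": 0,"rz": 0,"claw": 0},
  {"tx": -0.02,"ty": 0,"tz": 0,"rx": 0,"ry": 0,"rz": 0,"claw": 0},
  {"tx": -0.02,"ty": 0,"tz": 0,"rx": 0,"ry": 0,"rz": 0,"claw": 0},
  {"tx": -0.02,"ty": 0,"tz": 0,"rx": 0,"ry": 0,"rz": 0,"claw": 0},
  {"tx": -0.02,"ty": 0,"tz": 0,"rx": 0,"ry": 0,"rz": 0,"claw": 0},
  {"tx": -0.02,"ty": 0,"tz": 0,"rx": 0,"ry": 0,"rz": 0,"claw": 0},
  {"tx": -0.02,"ty": 0,"tz": 0,"rx": 0,"ry": 0,"rz": 0,"claw": 0},
  {"tx": -0.02,"ty": 0,"tz": 0,"rx": 0,"ry": 0,"rz": 0,"claw": 0},
  {"tx": -0.02,"ty": 0,"tz": 0,"rx": 0,"ry": 0,"rz": 0,"claw": 0},
  {"tx": 0,"ty": 0,"tz": 0,"rx": 0,"ry": 0,"rz": 0,"claw": 0},
  {"tx": 0,"ty": 0,"tz": 0,"rx": 0,"ry": 0,"rz": 0,"claw": 0},
])

```text
t: 7.62
ee_pos: [492.8, -238.1, 296.5]
tool_rot: [-0.431, 0.561, 0.431, 0.561]
wrist_force: [0.2, -0.8, -0.7]
finger_gap: 21.5
```

```bash
python3 go.py 520 214.7 296
python3 - <<'E'
from rig import capture,observe
import cv2,numpy as np
c=capture("scene"); cv2.imwrite(f"pics/scene3.png",c["frame"][:,:,::-1])
a=cv2.imread("pics/scene3.png")[130:340,50:330];cv2.imwrite("pics/s3c.png",cv2.resize(a,None,fx=2.8,fy=2.8,interpolation=cv2.INTER_CUBIC))
E
```

```text
t 7.625 pos [ 492.8 -238.1  296.5] q [-0.09  0.11 -0.16 -0.   -1.3  -0.17] F [ 0.2 -0.8 -0.7] gap 21.5
[[ 1.000e-04 -9.664e-01  2.572e-01]
 [ 4.000e-04  2.572e-01  9.664e-01]
 [-1.000e+00  0.000e+00  4.000e-04]]
tool shift mm [  0.7  90.2 444.6]
turn [ 0.0017  0.0004 -0.    ]
```

View pics/s3c.png

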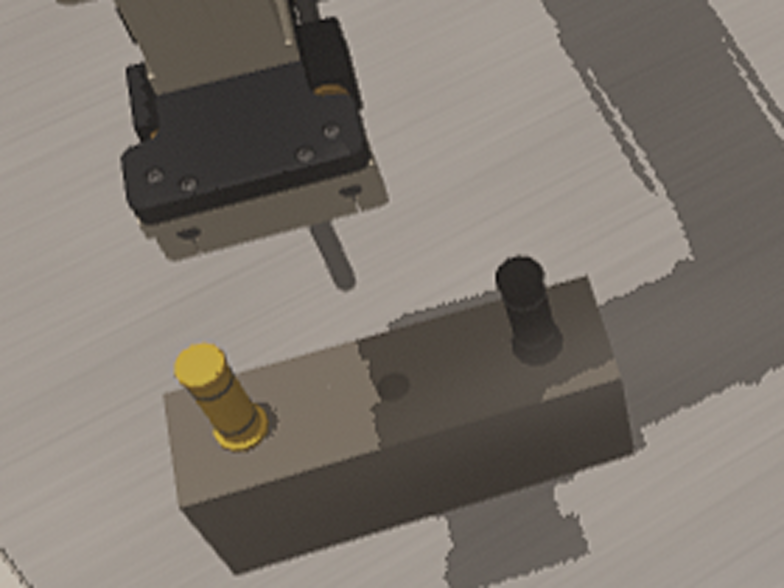

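The probe is out: its shaft hangs down to about (347,287) in the crop, the socket at (393,386) is empty, and black and yellow are in place. Next I'll carry it over to the cup.

step_arm([
  {"tx": 0,"ty": 0.0037,"tz": 0.0185,"rx": 0,"ry": 0,"rz": 0,"claw": 0},
  {"tx": 0,"ty": 0.0075,"tz": 0.037,"rx": 0,"ry": 0,"rz": 0,"claw": 0},
  {"tx": 0,"ty": 0.0075,"tz": 0.037,"rx": 0,"ry": 0,"rz": 0,"claw": 0},
  {"tx": 0,"ty": 0.0075,"tz": 0.037,"rx": 0,"ry": 0,"rz": 0,"claw": 0},
  {"tx": 0,"ty": 0.0075,"tz": 0.037,"rx": 0,"ry": 0,"rz": 0,"claw": 0},
  {"tx": 0,"ty": 0.0075,"tz": 0.037,"rx": 0,"ry": 0,"rz": 0,"claw": 0},
  {"tx": 0,"ty": 0.0075,"tz": 0.037,"rx": 0,"ry": 0,"rz": 0,"claw": 0},
  {"tx": 0,"ty": 0.0075,"tz": 0.037,"rx": 0,"ry": 0,"rz": 0,"claw": 0},
  {"tx": 0,"ty": 0.0075,"tz": 0.037,"rx": 0,"ry": 0,"rz": 0,"claw": 0},
  {"tx": 0,"ty": 0.0075,"tz": 0.037,"rx": 0,"ry": 0,"rz": 0,"claw": 0},
  {"tx": 0,"ty": 0.0075,"tz": 0.037,"rx": 0,"ry": 0,"rz": 0,"claw": 0},
  {"tx": 0,"ty": 0.0075,"tz": 0.037,"rx": 0,"ry": 0,"rz": 0,"claw": 0},
  {"tx": 0,"ty": 0.0037,"tz": 0.0185,"rx": 0,"ry": 0,"rz": 0,"claw": 0},
  {"tx": 0,"ty": 0,"tz": 0,"rx": 0,"ry": 0,"rz": 0,"claw": 0},
  {"tx": 0,"ty": 0,"tz": 0,"rx": 0,"ry": 0,"rz": 0,"claw": 0},
])

```text
t: 9.55
ee_pos: [520.1, 213.4, 296.4]
tool_rot: [-0.431, 0.561, 0.431, 0.56]
wrist_force: [0.3, -0.2, -0.6]
finger_gap: 21.8
```

```bash
python3 go.py 520 214.7 216
python3 - <<'E'
from rig import capture,observe
import cv2,numpy as np
c=capture("scene"); cv2.imwrite(f"pics/scene4.png",c["frame"][:,:,::-1]);np.savez(f"pics/scene4.npz",**c)
a=cv2.imread("pics/scene4.png")[20:220,330:530];cv2.imwrite("pics/s4c.png",cv2.resize(a,None,fx=3,fy=3,interpolation=cv2.INTER_CUBIC))
E
```

```text
t 9.55 pos [520.1 213.4 296.4] q [ 0.74  0.14 -0.13  0.   -1.31 -1.  ] F [ 0.3 -0.2 -0.6] gap 21.8
[[-4.000e-04 -9.664e-01  2.571e-01]
 [-4.000e-04  2.571e-01  9.664e-01]
 [-1.000e+00  3.000e-04 -5.000e-04]]
tool shift mm [80.4  0.4  1.3]
turn [ 0.0018 -0.0005 -0.0003]
```

View pics/s4c.png

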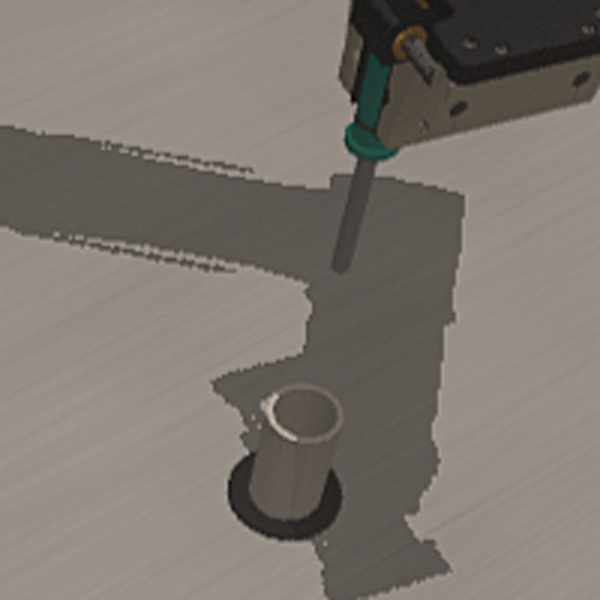

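Run:
```python
from h import *
c=load("scene4")
print("foot",ray_at_z(c,443.3,108.3,200),"cup(scene) 519.4 213.9")
print("flange edge-ctr",ray_at_z(c,330+371/3-.3,20+138/3-.3,286))
```

```text
foot [520.2719254 211.7535927 200.       ] cup(scene) 519.4 213.9
flange edge-ctr [521.02521652 208.90241074 286.        ]
```

The foot is within about 2 mm of the cup axis, and the margin is ±14 mm. I'll lower most of the way, to a foot height of about 20 mm.

step_arm([
  {"tx": 0.015,"ty": 0.0006,"tz": 0.0016,"rx": 0,"ry": 0,"rz": 0,"claw": 0},
  {"tx": 0.025,"ty": 0,"tz": 0,"rx": 0,"ry": 0,"rz": 0,"claw": 0},
  {"tx": 0.025,"ty": 0,"tz": 0,"rx": 0,"ry": 0,"rz": 0,"claw": 0},
  {"tx": 0.02,"ty": 0,"tz": 0,"rx": 0,"ry": 0,"rz": 0,"claw": 0},
  {"tx": 0.015,"ty": 0,"tz": 0,"rx": 0,"ry": 0,"rz": 0,"claw": 0},
  {"tx": 0.015,"ty": 0,"tz": 0,"rx": 0,"ry": 0,"rz": 0,"claw": 0},
  {"tx": 0.015,"ty": 0,"tz": 0,"rx": 0,"ry": 0,"rz": 0,"claw": 0},
  {"tx": 0.015,"ty": 0,"tz": 0,"rx": 0,"ry": 0,"rz": 0,"claw": 0},
  {"tx": 0.015,"ty": 0,"tz": 0,"rx": 0,"ry": 0,"rz": 0,"claw": 0},
  {"tx": 0.015,"ty": 0,"tz": 0,"rx": 0,"ry": 0,"rz": 0,"claw": 0},
  {"tx": 0,"ty": 0,"tz": 0,"rx": 0,"ry": 0,"rz": 0,"claw": 0},
  {"tx": 0,"ty": 0,"tz": 0,"rx": 0,"ry": 0,"rz": 0,"claw": 0},
])

```text
t: 11.1
ee_pos: [520.6, 215.8, 121.8]
tool_rot: [-0.431, 0.56, 0.431, 0.561]
wrist_force: [-0.1, 0.2, 0.1]
finger_gap: 21.5
```

```bash
python3 go.py 520 214.7 107
python3 - <<'E'
from rig import capture,observe
import cv2,numpy as np
c=capture("scene"); cv2.imwrite(f"pics/scene5.png",c["frame"][:,:,::-1]);np.savez(f"pics/scene5.npz",**c)
a=cv2.imread("pics/scene5.png")[70:220,360:510];cv2.imwrite("pics/s5c.png",cv2.resize(a,None,fx=4,fy=4,interpolation=cv2.INTER_CUBIC))
E
```

```text
t 11.1 pos [520.6 215.8 121.8] q [ 0.74  0.27 -0.38  0.   -0.92 -1.  ] F [-0.1  0.2  0.1] gap 21.5
[[ 4.000e-04 -9.664e-01  2.569e-01]
 [ 1.000e-04  2.569e-01  9.664e-01]
 [-1.000e+00 -4.000e-04  2.000e-04]]
tool shift mm [14.8  0.3 -1.2]
turn [0.002  0.0002 0.0004]
```

View pics/s5c.png

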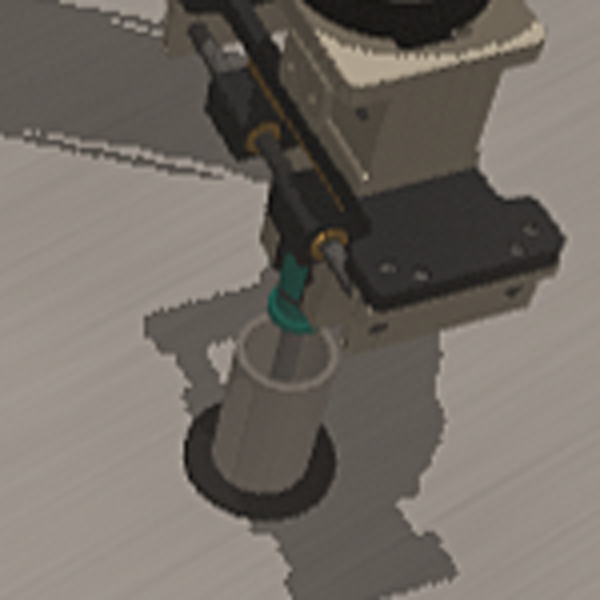

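The shaft is inside the cup mouth at (287,352) in the crop, centred, with the flange about 25 mm above the rim. I'll lower slowly to a foot height of about 7 mm and then feel for the floor.

step_arm([
  {"tx": 0.004,"ty": 0,"tz": -0.0005,"rx": 0,"ry": 0,"rz": 0,"claw": 0},
  {"tx": 0.004,"ty": 0,"tz": 0,"rx": 0,"ry": 0,"rz": 0,"claw": 0},
  {"tx": 0.003,"ty": 0,"tz": 0,"rx": 0,"ry": 0,"rz": 0,"claw": 0},
  {"tx": 0.002,"ty": 0,"tz": 0,"rx": 0,"ry": 0,"rz": 0,"claw": 0},
  {"tx": 0,"ty": 0,"tz": 0,"rx": 0,"ry": 0,"rz": 0,"claw": 0},
  {"tx": 0,"ty": 0,"tz": 0,"rx": 0,"ry": 0,"rz": 0,"claw": 0},
])

```text
t: 11.9
ee_pos: [520.2, 215.1, 108.6]
tool_rot: [-0.431, 0.561, 0.431, 0.561]
wrist_force: [-0.1, 0.0, -0.8]
finger_gap: 21.5
```

step_arm([
  {"tx": 0.001,"ty": 0,"tz": 0,"rx": 0,"ry": 0,"rz": 0,"claw": 0},
  {"tx": 0,"ty": 0,"tz": 0,"rx": 0,"ry": 0,"rz": 0,"claw": 0},
])

```text
t: 12.15
ee_pos: [520.1, 215.1, 107.5]
tool_rot: [-0.431, 0.561, 0.431, 0.561]
wrist_force: [-0.3, 0.4, -1.3]
finger_gap: 21.5
```

step_arm([
  {"tx": 0.0007,"ty": 0,"tz": 0,"rx": 0,"ry": 0,"rz": 0,"claw": 0},
  {"tx": 0,"ty": 0,"tz": 0,"rx": 0,"ry": 0,"rz": 0,"claw": 0},
])

```text
t: 12.4
ee_pos: [520.1, 215.1, 106.8]
tool_rot: [-0.431, 0.561, 0.431, 0.561]
wrist_force: [0.6, 0.6, -0.1]
finger_gap: 21.3
```

step_arm([
  {"tx": 0.0007,"ty": 0,"tz": 0,"rx": 0,"ry": 0,"rz": 0,"claw": 0},
  {"tx": 0,"ty": 0,"tz": 0,"rx": 0,"ry": 0,"rz": 0,"claw": 0},
])

```text
t: 12.65
ee_pos: [520.3, 215.1, 106.3]
tool_rot: [-0.431, 0.561, 0.431, 0.561]
wrist_force: [-0.6, 0.3, 0.3]
finger_gap: 21.2
```

step_arm([
  {"tx": 0.0007,"ty": 0,"tz": 0,"rx": 0,"ry": 0,"rz": 0,"claw": 0},
  {"tx": 0,"ty": 0,"tz": 0,"rx": 0,"ry": 0,"rz": 0,"claw": 0},
])

```text
t: 12.9
ee_pos: [520.4, 215.2, 106.0]
tool_rot: [-0.431, 0.56, 0.431, 0.561]
wrist_force: [-0.4, -1.1, 4.7]
finger_gap: 21.5
```

step_arm([
  {"tx": 0.0005,"ty": 0,"tz": 0,"rx": 0,"ry": 0,"rz": 0,"claw": 0},
  {"tx": 0,"ty": 0,"tz": 0,"rx": 0,"ry": 0,"rz": 0,"claw": 0},
])

```text
t: 13.15
ee_pos: [520.5, 215.3, 105.9]
tool_rot: [-0.431, 0.56, 0.431, 0.561]
wrist_force: [-2.3, -0.2, 8.3]
finger_gap: 21.6
```

There's clear floor contact: 4.7 then 8.3 N, with the motion stalled at TCP z of about 106, which matches a foot height of 5 mm. I'll ease off half a millimetre and open gradually.

step_arm([
  {"tx": -0.0005,"ty": 0,"tz": 0,"rx": 0,"ry": 0,"rz": 0,"claw": 0},
  {"tx": 0,"ty": 0,"tz": 0,"rx": 0,"ry": 0,"rz": 0,"claw": 0.3},
  {"tx": 0,"ty": 0,"tz": 0,"rx": 0,"ry": 0,"rz": 0,"claw": 0.35},
  {"tx": 0,"ty": 0,"tz": 0,"rx": 0,"ry": 0,"rz": 0,"claw": 0.4},
  {"tx": 0,"ty": 0,"tz": 0,"rx": 0,"ry": 0,"rz": 0,"claw": 0.45},
  {"tx": 0,"ty": 0,"tz": 0,"rx": 0,"ry": 0,"rz": 0,"claw": 0.5},
  {"tx": 0,"ty": 0,"tz": 0,"rx": 0,"ry": 0,"rz": 0,"claw": 0.6},
  {"tx": 0,"ty": 0,"tz": 0,"rx": 0,"ry": 0,"rz": 0,"claw": 0.7},
  {"tx": 0,"ty": 0,"tz": 0,"rx": 0,"ry": 0,"rz": 0,"claw": 0.8},
  {"tx": 0,"ty": 0,"tz": 0,"rx": 0,"ry": 0,"rz": 0,"claw": 0.9},
  {"tx": 0,"ty": 0,"tz": 0,"rx": 0,"ry": 0,"rz": 0,"claw": 1},
  {"tx": 0,"ty": 0,"tz": 0,"rx": 0,"ry": 0,"rz": 0,"claw": 1},
  {"tx": 0,"ty": 0,"tz": 0,"rx": 0,"ry": 0,"rz": 0,"claw": 1},
  {"tx": 0,"ty": 0,"tz": 0,"rx": 0,"ry": 0,"rz": 0,"claw": 1},
])

```text
t: 14.9
ee_pos: [520.2, 215.1, 105.4]
tool_rot: [-0.431, 0.561, 0.431, 0.561]
wrist_force: [0.6, 0.2, 0.8]
finger_gap: 87.7
```

Run:
```python
from rig import capture,observe
import cv2,numpy as np
c=capture("scene"); cv2.imwrite(f"pics/scene6.png",c["frame"][:,:,::-1]);np.savez(f"pics/scene6.npz",**c)
a=cv2.imread("pics/scene6.png")[70:220,360:510];cv2.imwrite("pics/s6c.png",cv2.resize(a,None,fx=4,fy=4,interpolation=cv2.INTER_CUBIC))
```

```text
(no output)
```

View pics/s6c.png

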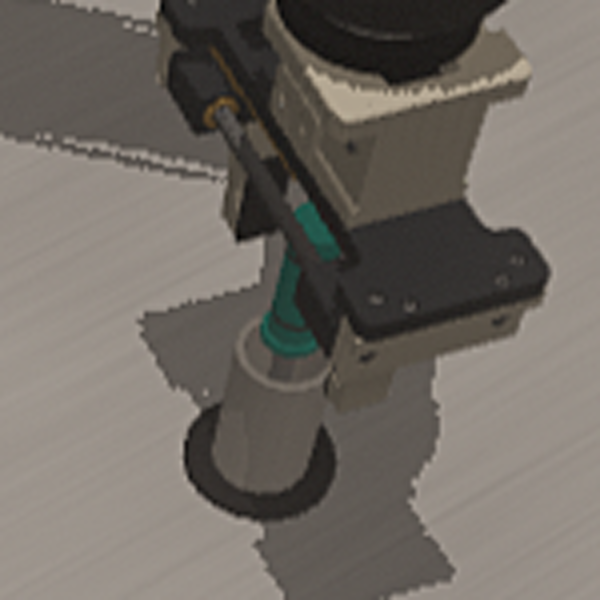

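The probe is released. Its flange at (290,335) sits just above the rim, and it leans slightly between the open fingers. I'll rise straight up, slowly at first.

step_arm([
  {"tx": -0.005,"ty": 0,"tz": 0,"rx": 0,"ry": 0,"rz": 0,"claw": 1},
  {"tx": -0.01,"ty": 0,"tz": 0,"rx": 0,"ry": 0,"rz": 0,"claw": 1},
  {"tx": -0.01,"ty": 0,"tz": 0,"rx": 0,"ry": 0,"rz": 0,"claw": 1},
  {"tx": -0.01,"ty": 0,"tz": 0,"rx": 0,"ry": 0,"rz": 0,"claw": 1},
  {"tx": -0.01,"ty": 0,"tz": 0,"rx": 0,"ry": 0,"rz": 0,"claw": 1},
  {"tx": -0.01,"ty": 0,"tz": 0,"rx": 0,"ry": 0,"rz": 0,"claw": 1},
  {"tx": -0.01,"ty": 0,"tz": 0,"rx": 0,"ry": 0,"rz": 0,"claw": 1},
  {"tx": -0.015,"ty": 0,"tz": 0,"rx": 0,"ry": 0,"rz": 0,"claw": 1},
  {"tx": -0.02,"ty": 0,"tz": 0,"rx": 0,"ry": 0,"rz": 0,"claw": 1},
  {"tx": -0.025,"ty": 0,"tz": 0,"rx": 0,"ry": 0,"rz": 0,"claw": 1},
  {"tx": -0.025,"ty": 0,"tz": 0,"rx": 0,"ry": 0,"rz": 0,"claw": 1},
  {"tx": -0.025,"ty": 0,"tz": 0,"rx": 0,"ry": 0,"rz": 0,"claw": 1},
  {"tx": -0.015,"ty": 0,"tz": 0,"rx": 0,"ry": 0,"rz": 0,"claw": 1},
  {"tx": 0,"ty": 0,"tz": 0,"rx": 0,"ry": 0,"rz": 0,"claw": 1},
  {"tx": 0,"ty": 0,"tz": 0,"rx": 0,"ry": 0,"rz": 0,"claw": 1},
  {"tx": 0,"ty": 0,"tz": 0,"rx": 0,"ry": 0,"rz": 0,"claw": 1},
  {"tx": 0,"ty": 0,"tz": 0,"rx": 0,"ry": 0,"rz": 0,"claw": 1},
  {"tx": 0,"ty": 0,"tz": 0,"rx": 0,"ry": 0,"rz": 0,"claw": 1},
])

```text
t: 17.2
ee_pos: [520.1, 215.0, 295.1]
tool_rot: [-0.431, 0.561, 0.431, 0.56]
wrist_force: [-0.5, 0.8, 1.1]
finger_gap: 87.6
```

Run:
```python
from rig import capture,observe
import cv2,numpy as np
c=capture("scene"); cv2.imwrite(f"pics/scene7.png",c["frame"][:,:,::-1]);np.savez(f"pics/scene7.npz",**c)
a=cv2.imread("pics/scene7.png")[70:220,360:510];cv2.imwrite("pics/s7c.png",cv2.resize(a,None,fx=4,fy=4,interpolation=cv2.INTER_CUBIC))
```

```text
(no output)
```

View pics/s7c.png

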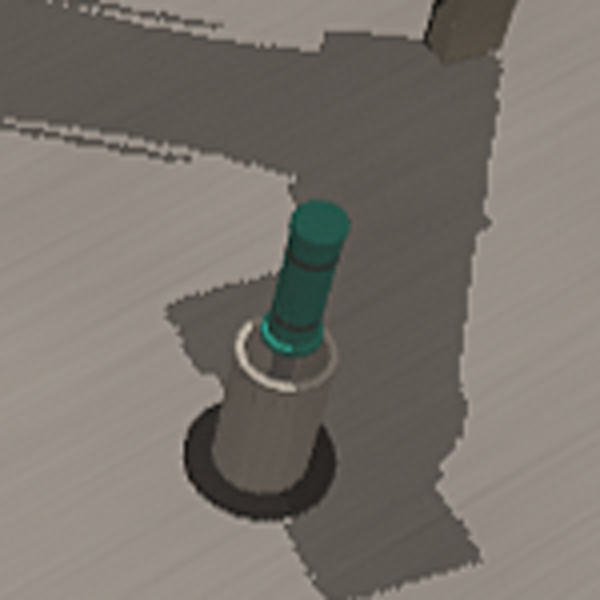

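View pics/scene7.png

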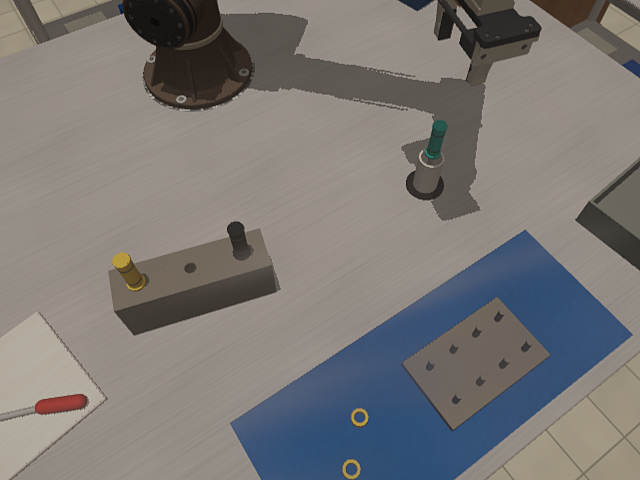

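The probe stands in the cup: cap at (440,125), flange just above the rim at (433,155), arm well clear. Black (237,230) and yellow (122,262) are still in the rack. I'll wait a second and check that it has settled.

step_arm([
  {"tx": 0,"ty": 0,"tz": 0,"rx": 0,"ry": 0,"rz": 0,"claw": 1},
  {"tx": 0,"ty": 0,"tz": 0,"rx": 0,"ry": 0,"rz": 0,"claw": 1},
  {"tx": 0,"ty": 0,"tz": 0,"rx": 0,"ry": 0,"rz": 0,"claw": 1},
  {"tx": 0,"ty": 0,"tz": 0,"rx": 0,"ry": 0,"rz": 0,"claw": 1},
  {"tx": 0,"ty": 0,"tz": 0,"rx": 0,"ry": 0,"rz": 0,"claw": 1},
  {"tx": 0,"ty": 0,"tz": 0,"rx": 0,"ry": 0,"rz": 0,"claw": 1},
  {"tx": 0,"ty": 0,"tz": 0,"rx": 0,"ry": 0,"rz": 0,"claw": 1},
  {"tx": 0,"ty": 0,"tz": 0,"rx": 0,"ry": 0,"rz": 0,"claw": 1},
])

```text
t: 18.25
ee_pos: [520.2, 215.1, 295.5]
tool_rot: [-0.431, 0.561, 0.431, 0.561]
wrist_force: [-0.6, 0.3, -0.2]
finger_gap: 87.9
```

Run:
```python
from rig import capture,observe
from h import *
import cv2
c=capture("scene");o=load("scene7");np.savez("pics/scene8.npz",**c)
for x in(o,c):
    h=cv2.cvtColor(x["frame"],cv2.COLOR_RGB2HSV);P=cloud(x)
    m=(h[...,0]>78)&(h[...,0]<98)&(h[...,1]>100)&(P[...,1]>150)
    k=m&(P[...,2]>155); v,u=np.nonzero(k); print(m.sum(),k.sum(),u.mean(),v.mean(),P[k].mean(0),np.nanmax(P[m][:,2]))
print(ray_at_z(c,439.6,125.,161))
```

```text
429 146 439.3150684931507 126.32191780821918 [521.24681687 212.16029034 160.13566509] 163.31035272801546
429 143 439.3706293706294 126.18881118881119 [521.05862285 212.44382978 160.11214688] 163.44891815904077
[519.82278608 213.77988702 161.        ]
```

It's settled: nothing moved between the frames and the cap top is at about 161 mm, which is where it should be with the foot on the cup floor. Handing in.

```bash
python3 -c "
from rig import close_job
print(close_job())"
```

```text
the job is handed in; nothing more can be done
None
```

The teal probe now stands in the metal cup, and the job was handed in at about 18 s of the 48 s allowed.

- **Move:** I gripped the handle across the rack row with 25 N and pulled the probe straight up 185 mm. I then carried it over the cup and lowered it until the foot met the floor (4.7 then 8.3 N at the wrist). Then I eased off 0.5 mm, opened the fingers gradually and rose straight up.
- **Last checks:** The cap top is at about 161 mm, which is what it should be with the foot on the cup floor. The probe did not move over the last second, and it stands almost upright. In the last picture the black and yellow probes are still in the rack, the teal socket is empty, and the arm is well clear, with wrist forces at noise level.
- **Disagreements:** The two cameras differed by 1 to 2 mm, within their stated calibration. My first move call was refused because each row needed every key; nothing moved. No check failed.

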